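# Ratchet a veneer press down tight

### The arm

A 6-joint arm with a two-finger parallel gripper is mounted at the origin on the work surface. World frame = base frame: x ahead of the robot, y to its left, z up, the work surface at z = 0. Lengths are in m, angles in rad, forces in N, time in s.
With the tool pointing down it reaches from about 0.3 to 0.775 m from the base axis. Payload 14.6 kg.
Tool frame: the origin (TCP) lies on the mounting face of the last link; the fingertips stand 199 mm ahead of it and the grasp point (between the pads) lies 180 mm ahead of it; z points along the fingers, y is the line along which they close (so a half turn about z gives the same grasp; the last joint's range is limited). The gripper opens to 94 mm and grips with 3 to 60 N. Pads are 16 mm wide; open, the fingers measure 119 mm over their backs; the gripper's body (75 mm by 177 mm) begins 78 mm behind the grasp point.
Start: joints at [-1.315, 0.3, 1.521, -0, 1.321, -0.067], TCP at [0.174, -0.522, 0.405] pointing down, gripper open.
Joint ranges: [-3.03, 3.03], [-0.79, 2.21], [0.23, 2.52], [-1.04, 4.18], [0, 3.07], [-2.55, 2.55]. Speed limits (rad/s): [2.22, 2.22, 2.57, 3.14, 3.14, 3.14].

### API

Orientations are given as [roll, pitch, yaw] about the fixed x, y, z axes, in that order (R = Rz(yaw) Ry(pitch) Rx(roll)).
In Python, from station import telemetry, cams, workorder, finder gives the robot as it stands.
- The arm moves only by the tool jog_arm, never from a script. Its argument "rows" is a list of rows, each an object with "gripper": the finger opening in m, from 0 to 0.094; "slide": the shift along the tool's x, y, z in m, a list of three; "spin": the turn about the tool's z in rad. In form: [{"gripper": gripper, "slide": [tx, ty, tz], "spin": spin}, ...]. A call has 1 to 8 rows; each row is the pose to reach, as a shift and turn from the pose commanded when the call began, along the tool's axes at that moment; what a row does not reach only later rows make up. A row lasts 1/10 s, in which the tool goes at most 50 mm and 8.59 degrees, less where a joint would pass 70% of its speed; a pose out of reach is approached as far as the arm can. A call with a gripper value outside its range is refused whole. The fingers move at their own pace and stop on an object; "squeeze" is the grip in N (left out, the last holds). Time passes only in rows, so rows that repeat a pose let the fingers close. It gives the time, the measured TCP pose, the force, the opening and the grip force at its end, in the units of the state.
- telemetry.get_obs(): the state, without advancing time (a new reading comes with each control period).
- cams.camera(name): name is "side" or "top"; returns (picture, depth): 384x512x3 uint8, red, green, blue; 384x512 float32, m along the optical axis (not along the pixel's ray), 0 where there is no reading.
- cams.camera_info(name): a dict with "camera_matrix" (3x3 intrinsics, pixels), "k1" (the pictures are not rectified: a ray, as slopes to the right and down, at radius r is drawn at 1 + k1 r^2 times it, then the intrinsics apply), "R" (3x3) and "t" (3): a world point X has camera coordinates R X + t. Camera axes: x right, y down, z forward; pixel columns grow to the right and rows downward; lengths in m; the calibration is good to about 2 mm. A picture is of the moment at which its call begins. camera_info takes no time and is no camera call.
- workorder.hand_in(): hands the job in; it is judged then, once.
Trained networks look in the newest picture that a camera, given by its name, has taken for a name from the list of things; names that differ only in an ending like _2 or _b are one class to them, and where a whole thing is asked for, a point or a joint stands for the part that bears it (a point fixed in the world has none). Each returns a list of dicts, best first, with "confidence" (0 to 1); they miss things now and then, are a little off and sometimes report something else, mostly with a low value. They report only what shows in the picture. A call takes as long as a camera call.
- finder.find_in(target, camera): "point" ([x, y, z] in m, in world coordinates, good to about 4 mm: the middle of the surface that is visible of it).
- finder.masks_of(target, camera): "region" (384x512 bool, what is visible of it).
The state is a dict: "time_s": time; "qpos": joint angles; "joint_vel": joint speeds; "tau": joint torques, N m; "ee_pos": TCP position; "eef_rot": TCP orientation; "force": force on the tool from outside, world axes, zero at the start; "moment": the same for the moment, N m; "grip_width": finger opening in m; "grip_force": force on a finger pad.
Only numpy, scipy, OpenCV 4.12 (cv2) and the standard library are available. Lean on these libraries where they do the work, as an engineer would, in place of code of your own. Each camera call takes 0.05 s, during which the arm holds its last target. There are 200 camera calls.

### The job

The small veneer press still has its ratchet lever set to loosen from the last job: flip the yellow tab of its direction pawl over to tighten, then work the lever back and forth to wind the pad down onto the caul and nip it up firmly, to about 14 N of pull at the middle of the red sleeve and never past 20 N, which would starve the glue joint. Then let go of the lever, leaving it set to tighten, and leave the other things on the bench where they are.

Things in the scene. Friction and masses are not known exactly. Their poses are not given: they have to be found in the camera images.
- press: Veneer press, fixed to the bench: wooden bed 340 x 220 x 35 mm, two upright steel tie rods 18 mm thick (tops 235 mm above the bench, 130 mm either side of the middle along its x), green cross-head 60 mm wide between them (top at 175 mm). Origin: bench height, straight below the screw; x along the cross-head, y to the side where the ratchet lever stands, z up
- bed (a point): Centre of the bed's top, 35 mm up. On it lies the glued panel between two plywood cauls (170 x 130 mm); the upper caul's top is nominally 93 mm above the bench, but differs by up to 1 mm from job to job, and where exactly the pad lands is not given
- hub (a point): Centre of the ratchet head's top face, on the vertical axis of screw, nut and lever, 206 mm above the bench. The head is a disc of radius 31 mm, 24 mm tall. The screw (22 mm thick) passes up through it and stands out about 40 mm above it; it slides and does not turn
- pad (a point): Centre of the underside of the steel pressure pad (70 mm across) at the screw's foot; comes down 12 mm for each whole turn of the nut; starts 2 to 6 mm above the caul
- spindle: The press screw with its pad; origin at the centre of the pad's underside, z up
- nut (a joint): Turn of the captive nut (with its ratchet wheel, inside the head), rad; grows clockwise seen from above, which drives the screw down; 0: pad about 6 mm above the caul. Starts at 0.5 to 1.7, stays where left. Running free it resists with 0.8 Nm; once the pad bears on the caul this rises by about 16 Nm per rad of further turn
- handle (a joint): Angle of the ratchet lever about the hub, rad; grows clockwise seen from above; 0 when it points along the press's +y. Swings from -1.4 to 1.4 (tie rods). Stays where left: 0.2 Nm (1.3 N at the grip) swings it in its free direction. The ratchet engages every 0.35 rad
- grip (a point): Middle of the lever's red sleeve (round, 23 mm thick, 84 mm long, level), 160 mm from the hub's axis, 194 mm above the bench; a 16 mm bar joins it to the head. Pull to tighten, here, square to the lever and while moving (at rest friction hides up to half of it): about 6 N running free; once the pad bears, about 60 N more per rad of swing
- selector (a joint): Angle of the direction pawl (tab and pawl are one piece), rad, -0.43 to 0.43, growing clockwise seen from above. Negative (start): lever drives anticlockwise (loosens), free clockwise. Positive: drives clockwise (tightens), free anticlockwise; about 0.2 while riding over a tooth. A spring throws it from the middle to either end; 2 N sideways at the tab flips it; 3 N at its stop swings the lever
- selector_tip (a point): Top of the direction pawl's yellow thumb tab (9 mm along, 10 mm across), 224 mm above the bench, 18 mm above the head, on a black arm 7 mm high. The arm's pivot is on the head, 37 mm from the hub's axis along the lever; the tab is 30 mm farther out, leaning to the lever's anticlockwise side at loosen, to its clockwise side at tighten
- flask: Bystander: red metal drinking flask, 72 mm across, 220 mm tall, standing; origin at the centre of its underside
- glue: Bystander: white glue bottle, 60 mm across, 160 mm tall, standing; origin at the centre of its underside
- tape: Bystander: yellow tape measure, 75 x 40 x 62 mm; origin at the centre of its underside
- screwdriver: Bystander: screwdriver with a blue handle, lying
- square: Bystander: joiner's try square (130 mm dark wooden stock, 200 mm steel blade), lying flat; origin under its middle
- hammer: Bystander: hammer with a wooden handle, lying
- offcut: Bystander: pale wooden offcut, 45 x 26 x 18 mm, lying on the press's bed beside the cauls; origin at the centre of its underside

How it is judged:
By the outcome, as a careful person would: the job done as asked, in the order asked, and still so for the second after the job is handed in, with the robot touching nothing.
It also fails if it takes over 72 s, if anything falls off the work surface, if the arm or the gripper's body presses on something with over 40 N, if the wrist force passes 120 N, or if a joint passes its speed limit or range.

## Working session

There is one attempt and no reset: what is moved stays moved. The work goes in short steps, Python scripts to look and compute and a tool call to move; the robot and the scene stay as the last step left them, time stands still between calls to the robot, and variables do not carry over. Pictures are saved under pics/ and viewed, at most 10 in all, crops included, and the job is handed in when it is done.

Besides the shell and the picture viewer there is one more tool, called after ">>>" as name(argument=value, ...), one argument or row to a line, values as JSON. jog_arm: Moves the arm, as the interface text tells. Its arguments: {"type":"object","properties":{"rows":{"type":"array","items":{"type":"object","properties":{"gripper":{"type":"number"},"slide":{"type":"array","items":{"type":"number"}},"spin":{"type":"number"}}}},"squeeze":{"type":"number"}},"required":["rows"]}

```bash
mkdir -p pics; cat > h.py <<'E'
import numpy as np, cv2
from station import telemetry, cams, workorder, finder
def snap(c,f):
    p,d=cams.camera(c); cv2.imwrite('pics/'+f,cv2.cvtColor(p,cv2.COLOR_RGB2BGR)); return p,d
def w(c,u,v,z):
    i=cams.camera_info(c);K=np.array(i['camera_matrix']);R=np.array(i['R']);t=np.array(i['t'])
    return (R.T@(np.array(ray(i,u,v))*z-t))
def ray(i,u,v):
    K=np.array(i['camera_matrix']);x=(u-K[0,2])/K[0,0];y=(v-K[1,2])/K[1,1];a,b=x,y
    for _ in range(20):
        s=1+i['k1']*(a*a+b*b);a,b=x/s,y/s
    return np.array([a,b,1.])
def wz(c,u,v,h):
    i=cams.camera_info(c);R=np.array(i['R']);t=np.array(i['t']);d=R.T@ray(i,u,v);o=-R.T@t
    return o+d*(h-o[2])/d[2]
E
python3 - <<'E'
from h import *
np.set_printoptions(precision=4,suppress=True)
for c in('top','side'):
    snap(c,c+'0.png')
    i=cams.camera_info(c);R=np.array(i['R']);print(c,-R.T@np.array(i['t']),R[2])
    for n in('hub','grip','selector_tip','press','bed','flask','glue','tape'):
        for r in finder.find_in(n,c)[:2]: print(n,np.array(r['point']),round(r['confidence'],2))
o=telemetry.get_obs();print(o['time_s'],o['ee_pos'],o['eef_rot'],o['force'])
E
```

```text
top [ 0.3864 -0.0208  1.1144] [ 0.1348  0.0041 -0.9909]
hub [ 0.5331 -0.1029  0.0409] 0.83
hub [0.4488 0.2252 0.0626] 0.47
grip [ 0.5381 -0.0687  0.2086] 0.84
grip [ 0.5322 -0.1029  0.0359] 0.5
selector_tip [ 0.5387 -0.0752  0.211 ] 0.45
press [ 0.5344 -0.1021  0.0385] 0.8
bed [ 0.5368 -0.0946  0.0337] 0.63
flask [ 0.5624 -0.3954  0.1432] 0.91
flask [ 0.5364 -0.0774  0.2124] 0.56
glue [0.6065 0.3666 0.1034] 0.9
glue [0.4485 0.2274 0.0626] 0.3
tape [0.4459 0.2288 0.0629] 0.64
side [0.2729 0.8685 1.2105] [ 0.1595 -0.6418 -0.7501]
hub [ 0.5341 -0.0835  0.073 ] 0.9
grip [ 0.5348 -0.0573  0.2074] 0.97
press [ 0.5329 -0.0781  0.0683] 0.81
press [ 0.4212 -0.3408  0.0216] 0.71
bed [ 0.5324 -0.0771  0.0722] 0.94
flask [ 0.5659 -0.3855  0.1138] 0.71
glue [0.6025 0.3967 0.0992] 0.6
tape [0.4486 0.2415 0.0544] 0.93
0.9 [ 0.1745 -0.5216  0.4047] [ 3.1416 -0.      0.3229] [ 0.2793 -0.1575  0.1052]
```

View pics/top0.png

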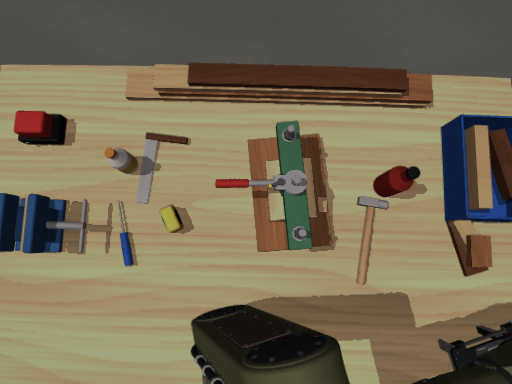

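View pics/side0.png

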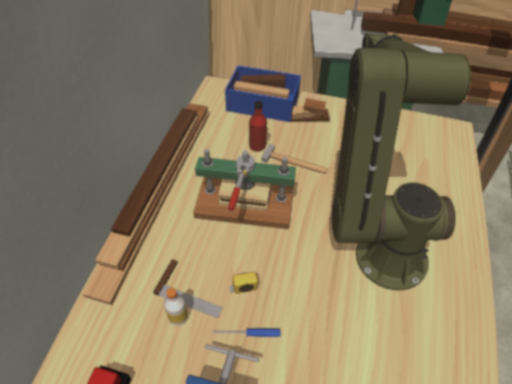

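The top view shows the press with its head at about (291,181), the red sleeve at about (232,183), and the tie rods at about (290,133) and (300,234). The flask is at (395,181), well away from the lever. Next I'll refine these positions.

```bash
python3 - <<'E'
from h import *
np.set_printoptions(precision=4,suppress=True)
p,d=cams.camera('top')
hsv=cv2.cvtColor(p,cv2.COLOR_RGB2HSV)
c=p[110:260,200:350];cv2.imwrite('pics/crop1.png',cv2.cvtColor(cv2.resize(c,None,fx=4,fy=4,interpolation=cv2.INTER_CUBIC),cv2.COLOR_RGB2BGR))
def comp(mask,h,name):
    m=mask.copy();m[:110]=0;m[260:]=0;m[:,:200]=0;m[:,340:]=0
    v,u=np.nonzero(m); print(name,len(u),u.mean(),v.mean(),u.min(),u.max(),v.min(),v.max(),'z-plane',wz('top',u.mean(),v.mean(),h),'depth',np.median([w('top',a,b,d[b,a]) for a,b in zip(u,v)],0))
    return u,v
H,S,V=cv2.split(hsv)
u,v=comp(((H<8)|(H>172))&(S>150)&(V>80),.2,'red')
P=np.array([wz('top',a,b,.2) for a,b in zip(u,v)])[:,:2];_,s,vt=np.linalg.svd(P-P.mean(0));print('axis',vt[0],np.ptp((P-P.mean(0))@vt[0]),np.ptp((P-P.mean(0))@vt[1]))
comp((H>20)&(H<34)&(S>170)&(V>120)&(d<.95),.224,'yellow')
# points by height
vv,uu=np.mgrid[110:260,200:350];Q=np.array([w('top',a,b,d[b,a]) for a,b in zip(uu.ravel(),vv.ravel())])
def rep(m,n):
    q=Q[m];print(n,len(q),q.mean(0),q.min(0),q.max(0))
x,y,z=Q.T
rep((z>.226)&(abs(y+.105)<.05),'screw top');rep((z>.222)&(y<-.17),'rodR');rep((z>.222)&(y>0)&(x>.55),'rodup')
rep((z>.226),'all high')
k=(z>.226);print(Q[k][:60])
E
```

```text
red 266 231.54511278195488 182.9699248120301 216 247 179 187 z-plane [0.5363 0.0444 0.2   ] depth [0.5351 0.0434 0.2042]
axis [ 0.0645 -0.9979] 0.07923883535522083 0.022601449317879736<stdin>:8: RuntimeWarning: Mean of empty slice.
  ret = ret.dtype.type(ret / rcount)
Traceback (most recent call last):
ValueError: zero-size array to reduction operation minimum which has no identity
```

View pics/crop1.png

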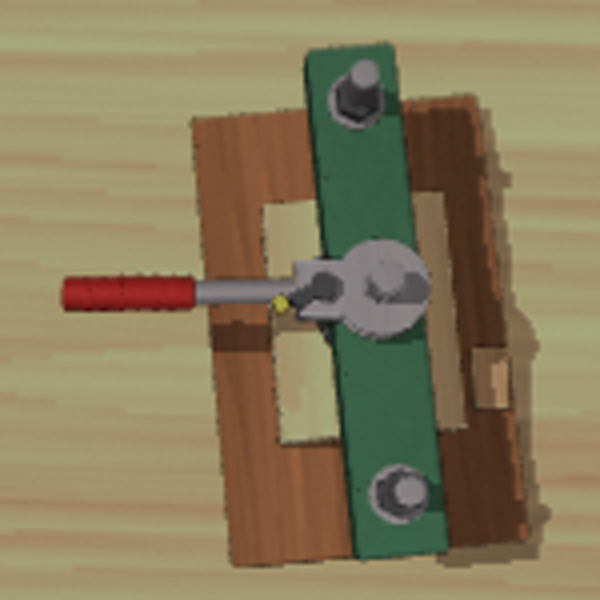

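```bash
python3 - <<'E'
from h import *
np.set_printoptions(precision=4,suppress=True)
f=lambda a,b:(200+(a-1.5)/4,110+(b-1.5)/4)
for n,a,b,h in(('head',380,290,.206),('screwtop',386,272,.246),('rod+x',364,73,.235),('rod-x',408,490,.235),('tab',281,303,.224),('grip',128,293,.2),('barnearhead',290,292,.2),('pivot',322,288,.215)):
    print(n,wz('top',*f(a,b),h))
a,b=wz('top',*f(364,73),.235),wz('top',*f(408,490),.235);m=(a+b)/2;print('mid',m,np.linalg.norm(a-b),'press yaw',np.arctan2((a-b)[1],(a-b)[0]))
p,d=cams.camera('side');cv2.imwrite('pics/crop2.png',cv2.cvtColor(cv2.resize(p[140:240,180:310],None,fx=6,fy=6,interpolation=cv2.INTER_CUBIC),cv2.COLOR_RGB2BGR))
H,S,V=cv2.split(cv2.cvtColor(p,cv2.COLOR_RGB2HSV));M=((H<8)|(H>172))&(S>150)&(V>80);M[:165]=0;M[215:]=0
v,u=np.nonzero(M);print('side red',u.mean(),v.mean(),wz('side',u.mean(),v.mean(),.2))
E
```

```text
head [ 0.542 -0.115  0.206]
screwtop [ 0.5463 -0.1144  0.246 ]
rod+x [ 0.6741 -0.1003  0.235 ]
rod-x [ 0.4159 -0.1306  0.235 ]
tab [ 0.529  -0.0522  0.224 ]
grip [0.5365 0.0442 0.2   ]
barnearhead [ 0.5401 -0.0586  0.2   ]
pivot [ 0.5407 -0.0779  0.215 ]
mid [ 0.545  -0.1154  0.235 ] 0.2599289109571051 press yaw 0.11695049101127505
side red 233.3875968992248 198.984496124031 [0.5331 0.0529 0.2   ]
```

View pics/crop2.png

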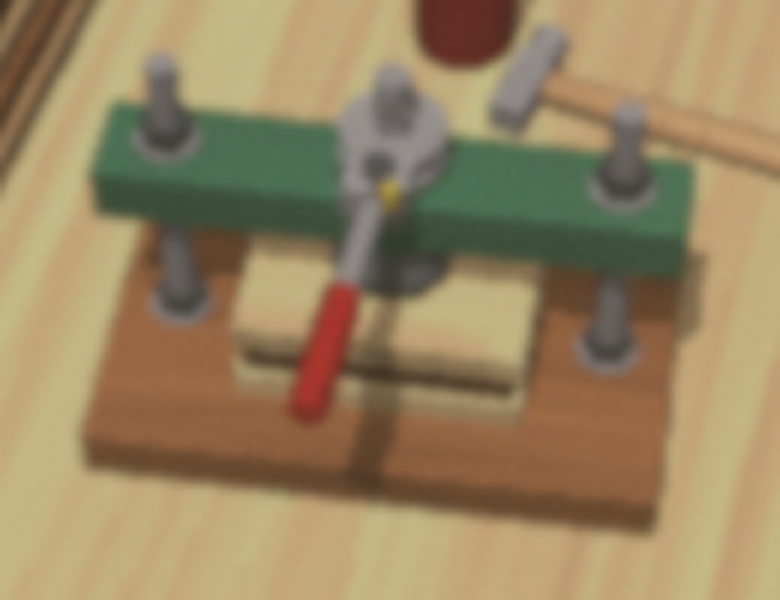

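```bash
cat >> h.py <<'E'
HUB=np.array([.544,-.115]);PY=.117
def to(cur,tgt): # (x,y,z,yaw) -> slide, spin
    dx,dy=tgt[0]-cur[0],tgt[1]-cur[1];c,s=np.cos(cur[3]),np.sin(cur[3])
    return np.round([dx*c+dy*s,dx*s-dy*c,cur[2]-tgt[2],cur[3]-tgt[3]],4)
def lev(th,z=.374,r=.16): # TCP pose gripping lever at handle th
    a=np.pi/2+PY-th;return np.array([HUB[0]+r*np.cos(a),HUB[1]+r*np.sin(a),z,a])
E
python3 - <<'E'
from h import *
np.set_printoptions(precision=4,suppress=True)
s=(.1745,-.5216,.4047,.3229)
print(to(s,(.25,-.3,.48,1.0)),to(s,(.50,-.048,.47,1.618)),to(s,(.50,-.048,.412,1.618)))
for t in(.07,):print(lev(t))
E
```

```text
[ 0.1419 -0.1862 -0.0753 -0.6771] [ 0.459  -0.3458 -0.0653 -1.2951] [ 0.459  -0.3458 -0.0073 -1.2951]
[0.5365 0.0448 0.374  1.6178]
```

>>> jog_arm(
  rows=[
    {"gripper": 0.0, "slide": [0.02, -0.02, -0.03], "spin": -0.1},
    {"gripper": 0.0, "slide": [0.06, -0.04, -0.06], "spin": -0.25},
    {"gripper": 0.0, "slide": [0.1, -0.07, -0.065], "spin": -0.4},
    {"gripper": 0.0, "slide": [0.14, -0.1, -0.065], "spin": -0.55},
    {"gripper": 0.0, "slide": [0.18, -0.13, -0.065], "spin": -0.7},
    {"gripper": 0.0, "slide": [0.22, -0.16, -0.065], "spin": -0.85},
    {"gripper": 0.0, "slide": [0.26, -0.19, -0.065], "spin": -1.0},
    {"gripper": 0.0, "slide": [0.3, -0.22, -0.065], "spin": -1.15},
  ],
  squeeze=20,
)

```text
time_s: 1.8
ee_pos: [0.3877, -0.2188, 0.4699]
eef_rot: [3.141, 0.0, 1.479]
force: [1.3, -0.8, -0.5]
grip_width: 0.0331
grip_force: 0.0
```

>>> jog_arm(
  rows=[
    {"gripper": 0.0, "slide": [0.045, 0.023, 0.0], "spin": -0.05},
    {"gripper": 0.0, "slide": [0.09, 0.047, 0.0], "spin": -0.1},
    {"gripper": 0.0, "slide": [0.135, 0.07, 0.0], "spin": -0.145},
    {"gripper": 0.0, "slide": [0.18, 0.094, 0.0], "spin": -0.145},
    {"gripper": 0.0, "slide": [0.18, 0.094, 0.03], "spin": -0.145},
    {"gripper": 0.0, "slide": [0.18, 0.094, 0.058], "spin": -0.145},
    {"gripper": 0.0, "slide": [0.18, 0.094, 0.058], "spin": -0.145},
  ],
)

```text
time_s: 2.5
ee_pos: [0.4981, -0.0504, 0.4086]
eef_rot: [-3.136, -0.001, 1.619]
force: [-1.1, 0.7, 0.8]
grip_width: 0.0004
grip_force: 0.0
```

>>> jog_arm(
  rows=[
    {"gripper": 0.0, "slide": [0.002, 0.006, 0.0], "spin": 0},
    {"gripper": 0.0, "slide": [0.002, 0.012, 0.0], "spin": 0},
    {"gripper": 0.0, "slide": [0.002, 0.017, 0.0], "spin": 0},
    {"gripper": 0.0, "slide": [0.002, 0.021, 0.0], "spin": 0},
    {"gripper": 0.0, "slide": [0.002, 0.025, 0.0], "spin": 0},
    {"gripper": 0.0, "slide": [0.002, 0.028, 0.0], "spin": 0},
    {"gripper": 0.0, "slide": [0.002, 0.031, 0.0], "spin": 0},
  ],
)

```text
time_s: 3.2
ee_pos: [0.5295, -0.0474, 0.4117]
eef_rot: [3.141, 0.0, 1.618]
force: [0.5, -0.3, -1.0]
grip_width: 0.0006
grip_force: 0.0
```

```bash
python3 - <<'E'
from h import *
p,d=snap('side','s3.png');cv2.imwrite('pics/crop3.png',cv2.cvtColor(cv2.resize(p[110:230,180:310],None,fx=5,fy=5,interpolation=cv2.INTER_CUBIC),cv2.COLOR_RGB2BGR))
o=telemetry.get_obs();print(o['ee_pos'],o['force'])
E
```

```text
[ 0.52969906 -0.04740563  0.41165875] [-0.06655934 -0.37568405 -0.43757134]
```

View pics/crop3.png

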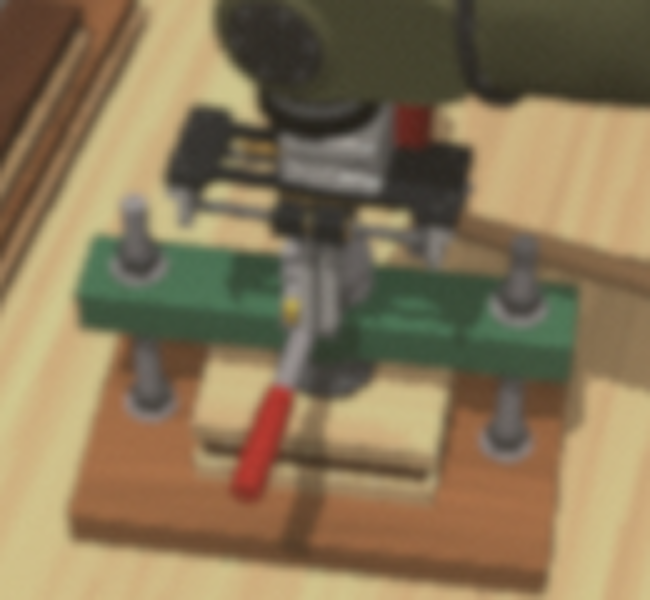

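The tab now stands on the +x (clockwise) side of the lever, at about crop (292,307). I'll back off and take the sleeve.

>>> jog_arm(
  rows=[
    {"gripper": 0.0, "slide": [0.002, -0.02, 0.0], "spin": 0},
    {"gripper": 0.0, "slide": [0.002, -0.02, -0.03], "spin": 0},
    {"gripper": 0.05, "slide": [0.01, -0.01, -0.05], "spin": 0},
    {"gripper": 0.05, "slide": [0.05, 0.0, -0.05], "spin": 0},
    {"gripper": 0.05, "slide": [0.091, 0.009, -0.05], "spin": 0},
    {"gripper": 0.05, "slide": [0.091, 0.009, -0.03], "spin": 0},
  ],
)

```text
time_s: 3.85
ee_pos: [0.5342, 0.0474, 0.4435]
eef_rot: [3.137, -0.0, 1.621]
force: [-0.1, -0.4, -0.7]
grip_width: 0.0291
grip_force: 0.0
```

```bash
python3 - <<'E'
from h import *
np.set_printoptions(precision=4,suppress=True)
for c in('side','top'):
    p,d=cams.camera(c)
    H,S,V=cv2.split(cv2.cvtColor(p,cv2.COLOR_RGB2HSV));b=(slice(165,220),slice(215,260)) if c=='side' else (slice(150,210),slice(210,300))
    for n,M,h in(('red',((H<8)|(H>172))&(S>150)&(V>80),.2),('yel',(H>22)&(H<34)&(S>150)&(V>110),.222)):
        N=np.zeros_like(M);N[b]=M[b];v,u=np.nonzero(N)
        if len(u):print(c,n,len(u),u.mean(),v.mean(),wz(c,u.mean(),v.mean(),h))
o=telemetry.get_obs();print(o['time_s'],o['ee_pos'],o['eef_rot'],o['grip_width'])
E
```

```text
side red 134 231.88059701492537 198.90298507462686 [0.5377 0.0538 0.2   ]
3.95 [0.5338 0.0448 0.4396] [-3.1381 -0.      1.6194] 0.036733242460047756
```

>>> jog_arm(
  rows=[
    {"gripper": 0.05, "slide": [0.0, 0.004, 0.02], "spin": 0},
    {"gripper": 0.05, "slide": [0.0, 0.004, 0.045], "spin": 0},
    {"gripper": 0.05, "slide": [0.0, 0.004, 0.068], "spin": 0},
    {"gripper": 0.024, "slide": [0.0, 0.004, 0.068], "spin": 0},
    {"gripper": 0.024, "slide": [0.0, 0.004, 0.068], "spin": 0},
    {"gripper": 0.024, "slide": [0.0, 0.004, 0.068], "spin": 0},
    {"gripper": 0.024, "slide": [0.0, 0.004, 0.068], "spin": 0},
  ],
  squeeze=40,
)

```text
time_s: 4.65
ee_pos: [0.538, 0.044, 0.3751]
eef_rot: [3.139, 0.0, 1.618]
force: [1.1, -0.2, 0.5]
grip_width: 0.0248
grip_force: 0.4
```

```bash
python3 - <<'E'
from h import *
np.set_printoptions(precision=4,suppress=True)
p,d=snap('side','s4.png');cv2.imwrite('pics/crop4.png',cv2.cvtColor(cv2.resize(p[110:230,180:310],None,fx=5,fy=5,interpolation=cv2.INTER_CUBIC),cv2.COLOR_RGB2BGR))
o=telemetry.get_obs();print(o['time_s'],o['ee_pos'],o['eef_rot'],o['grip_width'],o['force'])
e=o['ee_pos'];th=np.pi/2+PY-np.arctan2(e[1]-HUB[1],e[0]-HUB[0]);print(th,np.hypot(*(e[:2]-HUB)))
cur=(.5382,.0456,.373,1.618)
for t in(-.1,-.25,-.4,-.55,-.7,-.85,-1.,-1.1):print(t,lev(t)[:2],to(cur,lev(t,.373)))
E
```

```text
4.7 [0.538  0.0441 0.3749] [3.1395 0.0001 1.6177] 0.024481317237862312 [1.9623 0.201  1.3734]
0.0792607440949229 0.15916371117774963
-0.1 [0.5096 0.0412] [-0.003  -0.0288  0.     -0.1698]
-0.25 [0.4866 0.0343] [-0.0088 -0.0521  0.     -0.3198]
-0.4 [0.4649 0.0241] [-0.018  -0.0742  0.     -0.4698]
-0.55 [0.445  0.0107] [-0.0305 -0.0947  0.     -0.6198]
-0.7 [ 0.4273 -0.0055] [-0.0458 -0.1131  0.     -0.7698]
-0.85 [ 0.4123 -0.0242] [-0.0637 -0.1291  0.     -0.9198]
-1.0 [ 0.4002 -0.0449] [-0.0838 -0.1421  0.     -1.0698]
-1.1 [ 0.3939 -0.0596] [-0.0982 -0.1491  0.     -1.1698]
```

View pics/crop4.png

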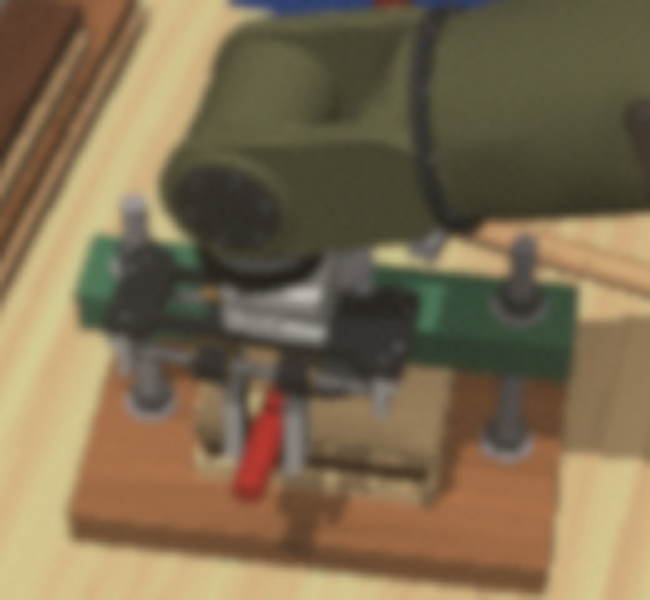

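The sleeve at crop (262,450) sits between the fingers. I'll swing it anticlockwise, which should be the free direction.

>>> jog_arm(
  rows=[
    {"gripper": 0.024, "slide": [-0.001, -0.01, 0.0], "spin": -0.06},
    {"gripper": 0.024, "slide": [-0.003, -0.029, 0.0], "spin": -0.17},
    {"gripper": 0.024, "slide": [-0.009, -0.052, 0.0], "spin": -0.32},
  ],
)

```text
time_s: 5.0
ee_pos: [0.486, 0.0329, 0.3741]
eef_rot: [3.14, 0.0, 1.943]
force: [1.9, -0.7, 0.4]
grip_width: 0.0238
grip_force: 0.6
```

```bash
cat >> h.py <<'E'
def st(ref=None):
    o=telemetry.get_obs();e=o['ee_pos'];a=np.arctan2(e[1]-HUB[1],e[0]-HUB[0]);f=o['force']
    print('t',o['time_s'],'th',np.pi/2+PY-a,'r',np.hypot(*(e[:2]-HUB)),'rot',o['eef_rot'][2]-a,'pull',-(f[0]*np.sin(a)-f[1]*np.cos(a)),'rad',f[0]*np.cos(a)+f[1]*np.sin(a),'f',f,'w',o['grip_width'])
def arc(t0,ts):
    for t in ts: print(t,to(lev(t0),lev(t)))
E
python3 - <<'E'
from h import *
np.set_printoptions(precision=4,suppress=True)
st();arc(-.25,(-.4,-.55,-.7,-.85,-1.))
print();arc(-1.,(-.95,-.85,-.75,-.65,-.55,-.45,-.35,-.25,-.15))
E
```

```text
t 5.0 th -0.2567128240397818 r 0.15886209775652277 rot -0.001583951756748414 pull -1.5583184086194335 rad -1.358407428239056 f [ 1.9467 -0.6957  0.3963] w 0.023830627107858982
-0.4 [-0.0018 -0.0239  0.     -0.15  ]
-0.55 [-0.0071 -0.0473  0.     -0.3   ]
-0.7 [-0.0159 -0.0696  0.     -0.45  ]
-0.85 [-0.0279 -0.0903  0.     -0.6   ]
-1.0 [-0.0429 -0.1091  0.     -0.75  ]

-0.95 [-0.0002  0.008   0.      0.05  ]
-0.85 [-0.0018  0.0239  0.      0.15  ]
-0.75 [-0.005   0.0396  0.      0.25  ]
-0.65 [-0.0097  0.0549  0.      0.35  ]
-0.55 [-0.0159  0.0696  0.      0.45  ]
-0.45 [-0.0236  0.0836  0.      0.55  ]
-0.35 [-0.0326  0.0968  0.      0.65  ]
-0.25 [-0.0429  0.1091  0.      0.75  ]
-0.15 [-0.0544  0.1202  0.      0.85  ]
```

>>> jog_arm(
  rows=[
    {"gripper": 0.024, "slide": [-0.002, -0.024, 0.0], "spin": -0.15},
    {"gripper": 0.024, "slide": [-0.007, -0.047, 0.0], "spin": -0.3},
    {"gripper": 0.024, "slide": [-0.016, -0.07, 0.0], "spin": -0.45},
    {"gripper": 0.024, "slide": [-0.028, -0.09, 0.0], "spin": -0.6},
    {"gripper": 0.024, "slide": [-0.043, -0.109, 0.0], "spin": -0.75},
    {"gripper": 0.024, "slide": [-0.043, -0.109, 0.0], "spin": -0.75},
  ],
)

```text
time_s: 5.6
ee_pos: [0.3992, -0.0477, 0.3743]
eef_rot: [-3.142, 0.001, 2.691]
force: [-1.4, -0.8, -0.5]
grip_width: 0.0242
grip_force: 0.5
```

>>> jog_arm(
  rows=[
    {"gripper": 0.024, "slide": [-0.0002, 0.008, 0.0], "spin": 0.05},
    {"gripper": 0.024, "slide": [-0.002, 0.024, 0.0], "spin": 0.15},
    {"gripper": 0.024, "slide": [-0.005, 0.0395, 0.0], "spin": 0.25},
    {"gripper": 0.024, "slide": [-0.0095, 0.055, 0.0], "spin": 0.35},
    {"gripper": 0.024, "slide": [-0.016, 0.0695, 0.0], "spin": 0.45},
    {"gripper": 0.024, "slide": [-0.0235, 0.0835, 0.0], "spin": 0.55},
    {"gripper": 0.024, "slide": [-0.0325, 0.097, 0.0], "spin": 0.65},
    {"gripper": 0.024, "slide": [-0.043, 0.109, 0.0], "spin": 0.75},
  ],
)

```text
time_s: 6.4
ee_pos: [0.487, 0.0336, 0.374]
eef_rot: [-3.14, 0.0, 1.93]
force: [-5.8, -3.3, 3.5]
grip_width: 0.024
grip_force: 3.1
```

```bash
python3 - <<'E'
from h import *
np.set_printoptions(precision=4,suppress=True)
st();arc(0,np.arange(1,9)*.05)
E
```

```text
t 6.4 th -0.24921709801491043 r 0.15915262562378787 rot -0.0073304267241665055 pull 6.580245721444548 rad -1.0611694757546748 f [-5.7639 -3.3471  3.4508] w 0.023966034431096534
0.05 [-0.0002  0.008   0.      0.05  ]
0.1 [-0.0008  0.016   0.      0.1   ]
0.15000000000000002 [-0.0018  0.0239  0.      0.15  ]
0.2 [-0.0032  0.0318  0.      0.2   ]
0.25 [-0.005   0.0396  0.      0.25  ]
0.30000000000000004 [-0.0071  0.0473  0.      0.3   ]
0.35000000000000003 [-0.0097  0.0549  0.      0.35  ]
0.4 [-0.0126  0.0623  0.      0.4   ]
```

>>> jog_arm(
  rows=[
    {"gripper": 0.024, "slide": [-0.0002, 0.008, 0.0], "spin": 0.05},
    {"gripper": 0.024, "slide": [-0.001, 0.016, 0.0], "spin": 0.1},
    {"gripper": 0.024, "slide": [-0.002, 0.024, 0.0], "spin": 0.15},
    {"gripper": 0.024, "slide": [-0.003, 0.032, 0.0], "spin": 0.2},
    {"gripper": 0.024, "slide": [-0.005, 0.0395, 0.0], "spin": 0.25},
    {"gripper": 0.024, "slide": [-0.007, 0.0475, 0.0], "spin": 0.3},
  ],
)

```text
time_s: 7.0
ee_pos: [0.5336, 0.0438, 0.3739]
eef_rot: [-3.14, 0.0, 1.632]
force: [-5.7, -3.8, 3.6]
grip_width: 0.024
grip_force: 3.0
```

```bash
python3 - <<'E'
from h import *
np.set_printoptions(precision=4,suppress=True)
st();arc(0,(.03,.06,.09,.12))
E
```

```text
t 7.0 th 0.05167543879395975 r 0.15913488733337944 rot -0.004542967118444263 pull 5.960370232369645 rad -3.4278894832907882 f [-5.7239 -3.8097  3.6088] w 0.024034475358382597
0.03 [-0.0001  0.0048  0.      0.03  ]
0.06 [-0.0003  0.0096  0.      0.06  ]
0.09 [-0.0006  0.0144  0.      0.09  ]
0.12 [-0.0012  0.0192  0.      0.12  ]
```

>>> jog_arm(
  rows=[
    {"gripper": 0.024, "slide": [0, 0.005, 0.0], "spin": 0.03},
    {"gripper": 0.024, "slide": [-0.0003, 0.0095, 0.0], "spin": 0.06},
    {"gripper": 0.024, "slide": [-0.0006, 0.0145, 0.0], "spin": 0.09},
    {"gripper": 0.024, "slide": [-0.001, 0.019, 0.0], "spin": 0.12},
  ],
)

```text
time_s: 7.4
ee_pos: [0.5525, 0.0439, 0.3738]
eef_rot: [-3.14, 0.001, 1.512]
force: [-6.2, -2.5, 3.5]
grip_width: 0.0238
grip_force: 3.0
```

>>> jog_arm(
  rows=[
    {"gripper": 0.024, "slide": [0, 0.005, 0.0], "spin": 0.03},
    {"gripper": 0.024, "slide": [-0.0003, 0.0095, 0.0], "spin": 0.06},
    {"gripper": 0.024, "slide": [-0.0006, 0.0145, 0.0], "spin": 0.09},
    {"gripper": 0.024, "slide": [-0.001, 0.019, 0.0], "spin": 0.12},
  ],
)

```text
time_s: 7.8
ee_pos: [0.5714, 0.042, 0.3738]
eef_rot: [-3.14, 0.001, 1.392]
force: [-6.5, -2.4, 2.6]
grip_width: 0.0243
grip_force: 2.9
```

>>> jog_arm(
  rows=[
    {"gripper": 0.024, "slide": [0, 0.005, 0.0], "spin": 0.03},
    {"gripper": 0.024, "slide": [-0.0003, 0.0095, 0.0], "spin": 0.06},
    {"gripper": 0.024, "slide": [-0.0006, 0.0145, 0.0], "spin": 0.09},
    {"gripper": 0.024, "slide": [-0.001, 0.019, 0.0], "spin": 0.12},
  ],
)

```text
time_s: 8.2
ee_pos: [0.59, 0.0378, 0.3738]
eef_rot: [-3.14, 0.001, 1.272]
force: [-7.1, -1.3, 2.3]
grip_width: 0.024
grip_force: 2.9
```

>>> jog_arm(
  rows=[
    {"gripper": 0.024, "slide": [0, 0.005, 0.0], "spin": 0.03},
    {"gripper": 0.024, "slide": [-0.0003, 0.0095, 0.0], "spin": 0.06},
    {"gripper": 0.024, "slide": [-0.0006, 0.0145, 0.0], "spin": 0.09},
    {"gripper": 0.024, "slide": [-0.001, 0.019, 0.0], "spin": 0.12},
  ],
)

```text
time_s: 8.6
ee_pos: [0.6079, 0.0313, 0.3737]
eef_rot: [-3.14, 0.001, 1.152]
force: [-6.2, -2.2, 3.3]
grip_width: 0.0245
grip_force: 2.9
```

>>> jog_arm(
  rows=[
    {"gripper": 0.024, "slide": [0, 0.005, 0.0], "spin": 0.03},
    {"gripper": 0.024, "slide": [-0.0003, 0.0095, 0.0], "spin": 0.06},
    {"gripper": 0.024, "slide": [-0.0006, 0.0145, 0.0], "spin": 0.09},
    {"gripper": 0.024, "slide": [-0.001, 0.019, 0.0], "spin": 0.12},
  ],
)

```text
time_s: 9.0
ee_pos: [0.6249, 0.0229, 0.3737]
eef_rot: [-3.14, 0.001, 1.032]
force: [-7.8, -1.3, 1.7]
grip_width: 0.0242
grip_force: 2.9
```

>>> jog_arm(
  rows=[
    {"gripper": 0.024, "slide": [0, 0.005, 0.0], "spin": 0.03},
    {"gripper": 0.024, "slide": [-0.0003, 0.0095, 0.0], "spin": 0.06},
    {"gripper": 0.024, "slide": [-0.0006, 0.0145, 0.0], "spin": 0.09},
    {"gripper": 0.024, "slide": [-0.001, 0.019, 0.0], "spin": 0.12},
  ],
)

```text
time_s: 9.4
ee_pos: [0.6407, 0.0125, 0.3736]
eef_rot: [-3.14, 0.001, 0.913]
force: [-6.4, 1.2, 2.0]
grip_width: 0.0237
grip_force: 2.9
```

>>> jog_arm(
  rows=[
    {"gripper": 0.024, "slide": [0, 0.005, 0.0], "spin": 0.03},
    {"gripper": 0.024, "slide": [-0.0003, 0.0095, 0.0], "spin": 0.06},
    {"gripper": 0.024, "slide": [-0.0006, 0.0145, 0.0], "spin": 0.09},
    {"gripper": 0.024, "slide": [-0.001, 0.019, 0.0], "spin": 0.12},
  ],
)

```text
time_s: 9.8
ee_pos: [0.6552, 0.0002, 0.3736]
eef_rot: [-3.14, 0.001, 0.793]
force: [-6.6, 1.9, 2.1]
grip_width: 0.024
grip_force: 2.9
```

```bash
python3 - <<'E'
from h import *
np.set_printoptions(precision=4,suppress=True)
st();print(telemetry.get_obs()['qpos']);arc(0,-np.arange(1,9)*.15)
E
```

```text
t 9.8 th 0.8846857193371183 r 0.16012141414585068 rot -0.010484297564669731 pull 6.05367572090807 rad -3.2283818370716113 f [-6.5978  1.8812  2.1386] w 0.02401512174714933
[-0.0556  0.5613  1.2241  0.0002  1.3583  0.7225]
-0.15 [-0.0018 -0.0239  0.     -0.15  ]
-0.3 [-0.0071 -0.0473  0.     -0.3   ]
-0.44999999999999996 [-0.0159 -0.0696  0.     -0.45  ]
-0.6 [-0.0279 -0.0903  0.     -0.6   ]
-0.75 [-0.0429 -0.1091  0.     -0.75  ]
-0.8999999999999999 [-0.0605 -0.1253  0.     -0.9   ]
-1.05 [-0.0804 -0.1388  0.     -1.05  ]
-1.2 [-0.102  -0.1491  0.     -1.2   ]
```

>>> jog_arm(
  rows=[
    {"gripper": 0.024, "slide": [-0.002, -0.024, 0.0], "spin": -0.15},
    {"gripper": 0.024, "slide": [-0.007, -0.0475, 0.0], "spin": -0.3},
    {"gripper": 0.024, "slide": [-0.016, -0.0695, 0.0], "spin": -0.45},
    {"gripper": 0.024, "slide": [-0.028, -0.09, 0.0], "spin": -0.6},
    {"gripper": 0.024, "slide": [-0.043, -0.109, 0.0], "spin": -0.75},
    {"gripper": 0.024, "slide": [-0.0605, -0.1255, 0.0], "spin": -0.9},
    {"gripper": 0.024, "slide": [-0.0805, -0.139, 0.0], "spin": -1.05},
    {"gripper": 0.024, "slide": [-0.102, -0.149, 0.0], "spin": -1.2},
  ],
)

```text
time_s: 10.6
ee_pos: [0.4765, 0.0312, 0.374]
eef_rot: [3.141, 0.0, 2.0]
force: [1.8, -0.5, 0.4]
grip_width: 0.0243
grip_force: 0.7
```

>>> jog_arm(
  rows=[
    {"gripper": 0.024, "slide": [-0.002, -0.024, 0.0], "spin": -0.15},
    {"gripper": 0.024, "slide": [-0.007, -0.0475, 0.0], "spin": -0.3},
    {"gripper": 0.024, "slide": [-0.007, -0.0475, 0.0], "spin": -0.3},
  ],
)

```text
time_s: 10.9
ee_pos: [0.4358, 0.004, 0.3741]
eef_rot: [3.141, 0.0, 2.298]
force: [-1.1, 0.1, -0.5]
grip_width: 0.0241
grip_force: 0.5
```

```bash
python3 - <<'E'
from h import *
np.set_printoptions(precision=4,suppress=True)
st()
E
```

```text
t 10.9 th -0.6208607377161073 r 0.16084095926006772 rot -0.010485975324878272 pull 0.7380653327898016 rad 0.7735185338024079 f [-1.0665  0.0758 -0.5412] w 0.02414315293814624
```

>>> jog_arm(
  rows=[
    {"gripper": 0.024, "slide": [0, 0.005, 0.0], "spin": 0.03},
    {"gripper": 0.024, "slide": [-0.0003, 0.0095, 0.0], "spin": 0.06},
    {"gripper": 0.024, "slide": [-0.0006, 0.0145, 0.0], "spin": 0.09},
    {"gripper": 0.024, "slide": [-0.001, 0.019, 0.0], "spin": 0.12},
    {"gripper": 0.024, "slide": [-0.002, 0.024, 0.0], "spin": 0.15},
    {"gripper": 0.024, "slide": [-0.0025, 0.0285, 0.0], "spin": 0.18},
  ],
)

```text
time_s: 11.5
ee_pos: [0.4605, 0.022, 0.374]
eef_rot: [-3.141, 0.0, 2.11]
force: [-3.2, -4.6, 3.1]
grip_width: 0.0241
grip_force: 3.0
```

>>> jog_arm(
  rows=[
    {"gripper": 0.024, "slide": [0, 0.005, 0.0], "spin": 0.03},
    {"gripper": 0.024, "slide": [-0.0003, 0.0095, 0.0], "spin": 0.06},
    {"gripper": 0.024, "slide": [-0.0006, 0.0145, 0.0], "spin": 0.09},
    {"gripper": 0.024, "slide": [-0.001, 0.019, 0.0], "spin": 0.12},
  ],
)

```text
time_s: 11.9
ee_pos: [0.4773, 0.031, 0.374]
eef_rot: [-3.141, 0.001, 1.99]
force: [-4.3, -4.9, 3.2]
grip_width: 0.0244
grip_force: 2.9
```

>>> jog_arm(
  rows=[
    {"gripper": 0.024, "slide": [0, 0.005, 0.0], "spin": 0.03},
    {"gripper": 0.024, "slide": [-0.0003, 0.0095, 0.0], "spin": 0.06},
    {"gripper": 0.024, "slide": [-0.0006, 0.0145, 0.0], "spin": 0.09},
    {"gripper": 0.024, "slide": [-0.001, 0.019, 0.0], "spin": 0.12},
  ],
)

```text
time_s: 12.3
ee_pos: [0.495, 0.0379, 0.3738]
eef_rot: [-3.141, 0.001, 1.87]
force: [-3.8, -4.7, 4.5]
grip_width: 0.0238
grip_force: 2.9
```

>>> jog_arm(
  rows=[
    {"gripper": 0.024, "slide": [0, 0.005, 0.0], "spin": 0.03},
    {"gripper": 0.024, "slide": [-0.0003, 0.0095, 0.0], "spin": 0.06},
    {"gripper": 0.024, "slide": [-0.0006, 0.0145, 0.0], "spin": 0.09},
    {"gripper": 0.024, "slide": [-0.001, 0.019, 0.0], "spin": 0.12},
  ],
)

```text
time_s: 12.7
ee_pos: [0.5133, 0.0428, 0.3738]
eef_rot: [-3.14, 0.001, 1.75]
force: [-5.8, -3.4, 3.5]
grip_width: 0.0239
grip_force: 2.9
```

>>> jog_arm(
  rows=[
    {"gripper": 0.024, "slide": [0, 0.005, 0.0], "spin": 0.03},
    {"gripper": 0.024, "slide": [-0.0003, 0.0095, 0.0], "spin": 0.06},
    {"gripper": 0.024, "slide": [-0.0006, 0.0145, 0.0], "spin": 0.09},
    {"gripper": 0.024, "slide": [-0.001, 0.019, 0.0], "spin": 0.12},
  ],
)

```text
time_s: 13.1
ee_pos: [0.5322, 0.0453, 0.3737]
eef_rot: [-3.14, 0.001, 1.63]
force: [-4.8, -3.7, 3.0]
grip_width: 0.0244
grip_force: 2.9
```

>>> jog_arm(
  rows=[
    {"gripper": 0.024, "slide": [0, 0.005, 0.0], "spin": 0.03},
    {"gripper": 0.024, "slide": [-0.0003, 0.0095, 0.0], "spin": 0.06},
    {"gripper": 0.024, "slide": [-0.0006, 0.0145, 0.0], "spin": 0.09},
    {"gripper": 0.024, "slide": [-0.001, 0.019, 0.0], "spin": 0.12},
  ],
)

```text
time_s: 13.5
ee_pos: [0.5512, 0.0457, 0.3737]
eef_rot: [-3.14, 0.001, 1.51]
force: [-6.0, -3.1, 2.8]
grip_width: 0.0243
grip_force: 2.9
```

>>> jog_arm(
  rows=[
    {"gripper": 0.024, "slide": [0, 0.005, 0.0], "spin": 0.03},
    {"gripper": 0.024, "slide": [-0.0003, 0.0095, 0.0], "spin": 0.06},
    {"gripper": 0.024, "slide": [-0.0006, 0.0145, 0.0], "spin": 0.09},
    {"gripper": 0.024, "slide": [-0.001, 0.019, 0.0], "spin": 0.12},
  ],
)

```text
time_s: 13.9
ee_pos: [0.57, 0.0437, 0.3736]
eef_rot: [-3.14, 0.001, 1.39]
force: [-8.5, -2.2, 4.7]
grip_width: 0.0236
grip_force: 3.7
```

>>> jog_arm(
  rows=[
    {"gripper": 0.024, "slide": [0, 0.0032, 0.0], "spin": 0.02},
    {"gripper": 0.024, "slide": [-0.0001, 0.0064, 0.0], "spin": 0.04},
    {"gripper": 0.024, "slide": [-0.0003, 0.0095, 0.0], "spin": 0.06},
  ],
)

```text
time_s: 14.2
ee_pos: [0.5791, 0.0419, 0.3736]
eef_rot: [-3.139, 0.001, 1.331]
force: [-11.1, -2.2, 5.1]
grip_width: 0.0243
grip_force: 5.2
```

```bash
python3 - <<'E'
from h import *
np.set_printoptions(precision=4,suppress=True)
st()
E
```

```text
t 14.2 th 0.3369542695440293 r 0.16076920949206797 rot -0.020177945398206498 pull 10.354306252444335 rad -4.619800962300242 f [-11.1128  -2.2493   5.0936] w 0.024305591486994876
```

>>> jog_arm(
  rows=[
    {"gripper": 0.024, "slide": [0, 0.0032, 0.0], "spin": 0.02},
    {"gripper": 0.024, "slide": [-0.0001, 0.0064, 0.0], "spin": 0.04},
    {"gripper": 0.024, "slide": [-0.0002, 0.008, 0.0], "spin": 0.05},
  ],
)

```text
time_s: 14.5
ee_pos: [0.5867, 0.04, 0.3736]
eef_rot: [-3.138, 0.001, 1.281]
force: [-14.2, -0.2, 6.1]
grip_width: 0.0241
grip_force: 6.5
```

```bash
python3 - <<'E'
from h import *
np.set_printoptions(precision=4,suppress=True)
st()
E
```

```text
t 14.5 th 0.38587146806079686 r 0.1607324087646094 rot -0.021114746339047974 pull 13.642111240329935 rad -3.9935092415985762 f [-14.2128  -0.2261   6.1439] w 0.024103867741680825
```

>>> jog_arm(
  rows=[
    {"gripper": 0.024, "slide": [0, 0.0012, 0.0], "spin": 0.008},
  ],
)

```text
time_s: 14.6
ee_pos: [0.5878, 0.0396, 0.3736]
eef_rot: [-3.138, 0.001, 1.273]
force: [-13.6, -0.3, 6.4]
grip_width: 0.0243
grip_force: 6.6
```

>>> jog_arm(
  rows=[
    {"gripper": 0.05, "slide": [0, 0, 0], "spin": 0},
    {"gripper": 0.05, "slide": [0, 0, 0], "spin": 0},
    {"gripper": 0.05, "slide": [0, 0, 0], "spin": 0},
    {"gripper": 0.05, "slide": [0, 0, 0], "spin": 0},
    {"gripper": 0.05, "slide": [0, 0, -0.02], "spin": 0},
    {"gripper": 0.05, "slide": [0, 0, -0.05], "spin": 0},
    {"gripper": 0.05, "slide": [0, 0, -0.09], "spin": 0},
    {"gripper": 0.05, "slide": [-0.02, -0.04, -0.1], "spin": 0},
  ],
)

```text
time_s: 15.4
ee_pos: [0.546, 0.0317, 0.4776]
eef_rot: [3.134, -0.002, 1.276]
force: [0.4, -0.3, 0.2]
grip_width: 0.05
grip_force: 0.0
```

>>> jog_arm(
  rows=[
    {"gripper": 0.05, "slide": [-0.02, -0.04, 0], "spin": 0},
    {"gripper": 0.05, "slide": [-0.04, -0.09, 0], "spin": 0},
    {"gripper": 0.05, "slide": [-0.06, -0.14, 0], "spin": 0},
    {"gripper": 0.05, "slide": [-0.09, -0.18, 0], "spin": 0},
    {"gripper": 0.05, "slide": [-0.09, -0.18, 0], "spin": 0},
  ],
)

```text
time_s: 15.9
ee_pos: [0.3424, -0.0037, 0.4745]
eef_rot: [3.139, -0.001, 1.276]
force: [1.1, 0.3, 0.4]
grip_width: 0.0498
grip_force: 0.0
```

```bash
python3 - <<'E'
from h import *
np.set_printoptions(precision=4,suppress=True)
p,d=snap('side','s5.png');q,_=snap('top','t5.png')
r=lambda x:cv2.resize(x,(400,370),interpolation=cv2.INTER_CUBIC)
cv2.imwrite('pics/crop5.png',cv2.cvtColor(np.hstack([r(p[120:240,180:310]),r(q[110:260,200:350])]),cv2.COLOR_RGB2BGR))
st()
E
```

```text
t 16.0 th -0.9434026759923189 r 0.22810369813142214 rot -1.3547469682254087 pull -0.9085576742270156 rad -0.727278261874518 f [1.0784 0.4375 0.2185] w 0.04992108552809617
```

View pics/crop5.png

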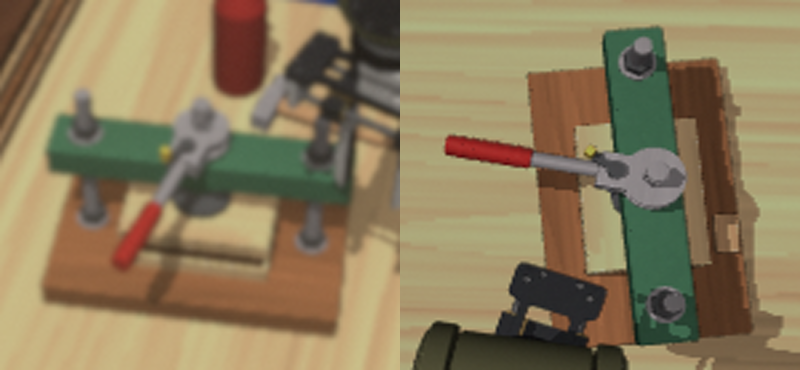

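The final view shows the tab at (590,152), on the lever's clockwise side, so it is set to tighten. The lever is free, the gripper is clear, and the offcut and flask are where they were.

```bash
python3 -c "
from station import workorder;print(workorder.hand_in())"
```

```text
the job is handed in; nothing more can be done
None
```

The pawl is flipped to tighten and the press nipped up to about 13.5 N of pull at the sleeve (highest reading about 13.6 N), the lever is released, the other bench items were left alone, and the job is handed in; the hand-in gave no verdict.

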